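Weigh a condenser housing on the bench balance

TASK

Balance the black condenser housing that stands on one pan of the white bench balance: thread brass ring weights from the wooden board over the blue stem of the empty pan, seated all the way down, until the beam is level and the red pointer rests in the green band. You can feel how much is missing by pressing lightly on the stem; the balance is delicate, so never load or lean on it with more than about 1 kg (10 N). Leave the housing on its pan, keep the weights you do not need off the balance, and do not disturb the other things on the bench.

Things in the scene. Friction and masses are not known exactly. Their poses are not given: they have to be found in the camera images.
- balance: White equal-arm balance, fixed. Origin: centre of the underside of its 130 x 210 x 25 mm base, on the bench. Its y axis runs along the beam from the housing's pan (-y) to the empty weight pan (+y), z up. Pan centres lie 110 mm either side of the middle. A dial plate 70 mm wide along y, 4 mm thick, stands in the middle and reaches 223 mm above the bench.
- beam (a joint): Tilt of the beam, rad: 0 level, positive with the weight pan up (housing heavier), stops at +/-0.11, starts at +0.11. The pans stay horizontal and move straight up and down, 1.1 mm per 0.01 rad. Spring-like return of 1.7 N m per rad, arms 110 mm: it settles at 0.063 rad per 100 g of difference. Green band +/-0.045 rad: a match within 70 g.
- pan_centre (a point): Centre of the top face of the empty weight pan (steel disc, 96 mm across, axes as the balance's), 121 mm above the bench when level; moves with the pan. The blue stem on this pan is an upright pin 13 mm thick with a 1 mm rounded rim, tip 58 mm above this point; weights rest on its round black foot (40 mm across, 3 mm thick).
- weight_pan: The same pan; origin 36 mm below its top face. The stem's foot is clamped in a slot of the pan along the balance's x axis, so the stem stands anywhere up to 6 mm to either side of the pan centre along x (0 along y). This offset is not measured: find it by feel or by eye. The stem does not shift at forces below 20 N.
- part_pan_centre (a point): Centre of the top face of the other pan (96 mm across), on which the housing stands.
- housing: Black flanged condenser housing, 58 mm across the flange, 46 mm high, upright on the -y pan; origin centre of its underside. Its mass is unknown, 260 to 640 g.
- rack: Dark wooden board 270 x 70 x 14 mm, fixed, long side along its x; origin centre of underside. Three weights stand on it 90 mm apart along x, in any order, each loosely round a 6 mm high, 10 mm thick dowel.
- w100: 100 g brass ring weight, 35 mm outside diameter, 17 mm bore, 16 mm high; origin centre of its underside, z up.
- w200: 200 g brass ring weight, 40 mm outside diameter, 17 mm bore, 23 mm high; origin centre of its underside, z up.
- w400: 400 g brass ring weight, 44 mm outside diameter, 17 mm bore, 36 mm high; origin centre of its underside, z up.
- objective: Bystander: steel microscope objective standing upright, 28 mm across, 49 mm high.
- dish: Bystander: clear dish, 90 mm across, 16 mm high.
- oil: Bystander: small amber bottle with black cap, 32 mm across, 70 mm high.
- driver: Bystander: screwdriver lying on the bench, 150 mm long.
- slidebox: Bystander: blue slide box 90 x 160 x 35 mm.
- brush: Bystander: lens brush lying on the bench, 140 mm long.
- spacer: Bystander: aluminium spacer ring lying flat, 48 mm across, 8 mm high.
Things that resemble listed ones, but are neither listed nor needed, are in the scene too. Leave any turquoise look-alike of the w400 alone.

How it is judged:
At the end, for the whole second after the job is handed in: The beam rests within 0.045 rad of level; every weight is either seated on the stem (within 9.5 mm of the pan centre, upright, underside below 46 mm over the pan) or off the balance below 60 mm; the housing stands upright on its pan within 20 mm of its centre (((horizontal distance between w100 and pan_centre below 0.0095 m and z of w100 in the frame of pan_centre between 0 and 0.046 m and angle between w100's own z axis and vertical below 0.12 rad) or (horizontal distance between w100 and pan_centre above 0.085 m and horizontal distance between w100 and part_pan_centre above 0.085 m and height (world z) of w100 below 0.06 m)) and ((horizontal distance between w200 and pan_centre below 0.0095 m and z of w200 in the frame of pan_centre between 0 and 0.046 m and angle between w200's own z axis and vertical below 0.12 rad) or (horizontal distance between w200 and pan_centre above 0.085 m and horizontal distance between w200 and part_pan_centre above 0.085 m and height (world z) of w200 below 0.06 m)) and ((horizontal distance between w400 and pan_centre below 0.0095 m and z of w400 in the frame of pan_centre between 0 and 0.046 m and angle between w400's own z axis and vertical below 0.12 rad) or (horizontal distance between w400 and pan_centre above 0.085 m and horizontal distance between w400 and part_pan_centre above 0.085 m and height (world z) of w400 below 0.06 m)) and value of joint beam between -0.045 and 0.045 rad and velocity of joint beam between -0.05 and 0.05 rad/s and horizontal distance between housing and part_pan_centre below 0.02 m and angle between housing's own z axis and vertical below 0.1 rad and z of housing in the frame of part_pan_centre between -0.004 and 0.006 m); the robot touches nothing.
It fails at once if the balance is loaded or pushed with more than 18 N by the robot or by a weight (contact force between balance and the fingers above 18 N or contact force between balance and the arm above 18 N or contact force between balance and w100 above 18 N or contact force between balance and w200 above 18 N or contact force between balance and w400 above 18 N).
It fails at once if a bystander is moved by more than 20 mm (distance of any of objective, dish, oil, driver, slidebox, brush, spacer from where it was at the start of the episode above 0.02 m).
It also fails if it takes over 72 s, if anything falls off the work surface, if the arm or the gripper's body presses on something with over 40 N, if the wrist force passes 120 N, or if a joint passes its speed limit or range.

ROBOT

A 7-joint arm with a two-finger parallel gripper is mounted at the origin on the work surface. World frame = base frame: x ahead of the robot, y to its left, z up, the work surface at z = 0. Lengths are in m, angles in rad, forces in N, time in s.
With the tool pointing down it reaches from about 0.425 to 0.975 m from the base axis. Payload 16.7 kg.
Tool frame: the origin (TCP) lies between the finger pads; the fingertips stand 19 mm ahead of it and the grasp point (between the pads) is the TCP; x points along the fingers, y is the direction in which the jaws open and shut, and the axes are right-handed (so a half turn about x gives the same grasp; the last joint's range is limited). The gripper opens to 85 mm and grips with 20 to 120 N. Pads are 22 mm wide; open, the fingers measure 114 mm over their backs; the gripper's body (76 mm by 85 mm) begins 54 mm behind the grasp point. The pads swing forward as they close: fully open they stand 13 mm farther back than shut.
Start: joints at [-0.149, 0.426, 0.074, 1.606, -0.034, 1.111, -0.067], TCP at [0.675, -0, 0.25] pointing down, gripper open.
Joint ranges: [-2.85, 2.85], [-0.5, 2.14], [-1.23, 1.37], [0.21, 2.46], [-1.02, 4.16], [0.16, 2.05], [-2.73, 2.73]. Speed limits (rad/s): [1.89, 1.89, 2.39, 2.39, 3.01, 3.01, 3.01].

INTERFACE

Orientations are given as [roll, pitch, yaw] about the fixed x, y, z axes, in that order (R = Rz(yaw) Ry(pitch) Rx(roll)).
In Python, from workcell import arm gives the robot as it stands.
- The arm moves only by the tool apply_moves, never from a script. Its argument "increments" is a list of rows, each a list of 6 numbers: the shift along the tool's x, y, z scaled (see below), then the turn, a rotation vector about the tool's x, y, z scaled (see below). In form: [[x, y, z, wx, wy, wz], ...]. A call has 1 to 20 rows; each row shifts and turns the commanded pose from where the row before left it, along the tool's axes as they then stand; what a row does not reach is not made up. The controller multiplies each number of a shift by 0.025 m and each number of a turn by 360 degrees. A row lasts 1/10 s, in which the tool goes at most 50 mm and 8.59 degrees, less where a joint would pass 70% of its speed; a pose out of reach is approached as far as the arm can. A call with a number of a shift or a turn outside -1 to 1 is refused whole. A call with a gripper value outside its range is refused whole. "claw" is the gripper command: -1 is shut, 1 is fully open, values between are in proportion, set as the call begins (left out, the last holds). The fingers move at their own pace and stop on an object; "force" is the grip in N (left out, the last holds). Time passes only in rows, so rows that do not move let the fingers close. It gives the time, the measured TCP pose, the force and the opening at its end, in the units of the state.
- arm.get_state(): the state, without advancing time (a new reading comes with each control period).
- arm.capture(name): name is "scene" or "side" or "wrist"; returns the picture (384x512x3 uint8, red, green, blue); there is no depth.
- arm.get_calibration(name): a dict with "mtx" (3x3 intrinsics, pixels), "world_from_camera" (4x4, takes a point from camera to world coordinates). Camera axes: x right, y down, z forward; pixel columns grow to the right and rows downward; lengths in m; the calibration is good to about 2 mm. A picture is of the moment at which its call begins: read the wrist's pose just before it. get_calibration takes no time and is no camera call; for the wrist camera it gives the pose at the moment of the call.
- arm.hand_in(): hands the job in, once; it reports no verdict.
The state is a dict: "time": time; "joint_positions": joint angles; "joint_vel": joint speeds; "joint_efforts": joint torques, N m; "position": TCP position; "eef_rot": TCP orientation; "wrist_force": force on the tool from outside, world axes, zero at the start; "ft_torque": the same for the moment, N m; "grip_width": opening from 0.0 (shut) to 1.0 (fully open).
Only numpy, scipy, OpenCV 4.12 (cv2) and the standard library are available. Lean on these libraries where they do the work, as an engineer would, in place of code of your own. Each camera call takes 0.05 s, during which the arm holds its last target.

## Working session

There is one attempt and no reset: what is moved stays moved. The work goes in short steps, Python scripts to look and compute and a tool call to move; the robot and the scene stay as the last step left them, time stands still between calls to the robot, and variables do not carry over. Pictures are saved under pics/ and viewed, and the job is handed in when it is done.

Besides the shell and the picture viewer there is one more tool, called after "Request:" by a JSON object that holds its "fn" and its "kwargs", one argument or row to a line. apply_moves: Moves the arm, as the interface text tells. Its arguments: {"type":"object","properties":{"increments":{"type":"array"},"claw":{"type":"number"},"force":{"type":"number"}},"required":["increments"]}

```bash
ls; mkdir -p pics; cat > h.py <<'E'
import numpy as np, cv2
from workcell import arm
def snap(n,f):
    c=arm.get_calibration(n); im=arm.capture(n); im=np.asarray(im)
    cv2.imwrite('pics/'+f+'.png',im[:,:,::-1]); np.savez('pics/'+f+'.npz',im=im,K=np.array(c['mtx']),T=np.array(c['world_from_camera'])); return im
def ld(f):
    d=np.load('pics/'+f+'.npz'); return d['im'],d['K'],d['T']
def ray(f,u,v):
    _,K,T=ld(f); d=T[:3,:3]@np.linalg.solve(K,[u,v,1.]); return T[:3,3],d
def onz(f,u,v,z):
    o,d=ray(f,u,v); return o+d*(z-o[2])/d[2]
def tri(a,b):
    # a,b=(f,u,v)
    o1,d1=ray(*a);o2,d2=ray(*b); A=np.stack([d1,-d2],1); s=np.linalg.lstsq(A,o2-o1,rcond=None)[0]
    p=o1+d1*s[0];q=o2+d2*s[1]; return (p+q)/2,np.linalg.norm(p-q)
def proj(f,P):
    _,K,T=ld(f); p=K@(T[:3,:3].T@(np.asarray(P)-T[:3,3])); return p[:2]/p[2]
E
python3 - <<'E'
from h import *
for n in ['scene','side','wrist']: snap(n,n+'0')
print(arm.get_state())
for n in ['scene','side','wrist']:
    _,K,T=ld(n+'0'); print(n,K.round(1).tolist(),T.round(3).tolist())
E
```

```text
pics
{'time': 0.15, 'joint_positions': array([-0.14948532,  0.42658888,  0.07385121,  1.60644565, -0.03413163,
        1.11079921, -0.06709471]), 'joint_vel': array([-6.32136672e-05, -1.34310996e-03, -1.32063008e-03, -2.30320384e-03,
       -9.31496702e-04, -1.10894570e-03,  1.90068138e-04]), 'joint_efforts': array([ 3.53649346e-03, -9.50319314e+01,  3.76378521e+00, -4.63760948e+01,
        1.94719800e-02,  7.75260734e-03, -7.80283835e-05]), 'position': array([ 6.74707597e-01, -1.82518423e-05,  2.49777271e-01]), 'eef_rot': array([-1.53777021,  1.56981354, -3.108617  ]), 'wrist_force': array([-1.07209315, -0.02340793, -0.11684251]), 'ft_torque': array([-0.03391875,  0.00214376,  0.00455341]), 'grip_width': 1.0000693600647064}
scene [[438.2, 0.0, 260.9], [0.0, 438.2, 193.3], [0.0, 0.0, 1.0]] [[0.594, 0.597, -0.54, 1.325], [0.805, -0.43, 0.41, -0.661], [0.013, -0.678, -0.735, 1.151], [0.0, 0.0, 0.0, 1.0]]
side [[430.6, 0.0, 258.7], [0.0, 430.6, 203.4], [0.0, 0.0, 1.0]] [[-0.983, -0.129, 0.131, 0.407], [-0.184, 0.665, -0.724, 0.946], [0.006, -0.736, -0.677, 1.092], [0.0, 0.0, 0.0, 1.0]]
wrist [[302.0, 0.0, 257.9], [0.0, 302.0, 192.6], [0.0, 0.0, 1.0]] [[1.0, 0.001, -0.001, 0.675], [0.001, -0.954, -0.298, 0.076], [-0.002, 0.298, -0.954, 0.374], [0.0, 0.0, 0.0, 1.0]]
```

View pics/scene0.png

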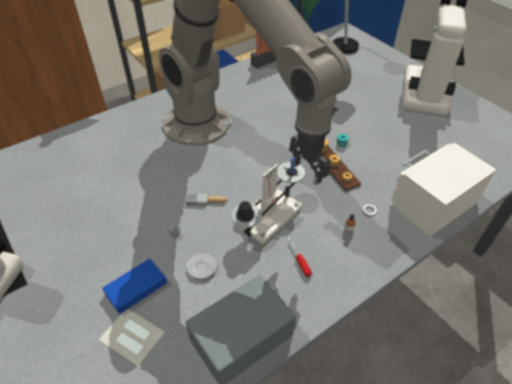

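View pics/side0.png

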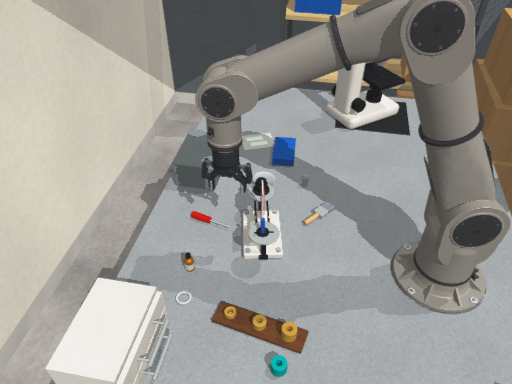

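View pics/wrist0.png

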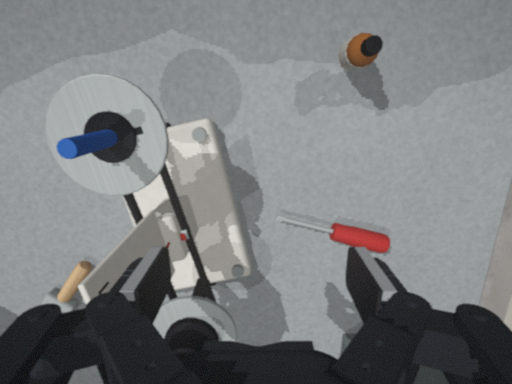

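```bash
python3 - <<'E'
from h import *
im,K,T=ld('side0')
a=cv2.resize(im[160:384,150:342],None,fx=4,fy=4,interpolation=cv2.INTER_CUBIC)
cv2.imwrite('pics/side0a.png',cv2.resize(im[160:280,200:320],None,fx=5,fy=5,interpolation=cv2.INTER_CUBIC)[:,:,::-1])
cv2.imwrite('pics/side0b.png',cv2.resize(im[290:384,200:330],None,fx=6,fy=6,interpolation=cv2.INTER_CUBIC)[:,:,::-1])
hsv=cv2.cvtColor(im,cv2.COLOR_RGB2HSV)
m=cv2.inRange(hsv,(15,120,90),(30,255,255))
n,l,s,c=cv2.connectedComponentsWithStats(m)
for i in range(1,n):
    if s[i,4]>15: print(s[i],c[i])
hw=cv2.cvtColor(ld('wrist0')[0],cv2.COLOR_RGB2HSV)
m=cv2.inRange(hw,(105,120,50),(125,255,255))
n,l,s,c=cv2.connectedComponentsWithStats(m)
for i in range(1,n):
    if s[i,4]>15: print('w',s[i],c[i])
E
```

```text
[499   8  13  18 101] [506.69306931  15.98019802]
[494  31   6  12  31] [496.          37.32258065]
[500  35   7  12  25] [503.04  40.68]
[490  41   7   9  23] [493.08695652  45.82608696]
[ 475   50   37  141 1412] [497.38031161 113.6572238 ]
[486  52   7  12  25] [489.24  57.76]
[492  55   8  12  21] [495.23809524  60.47619048]
[383  61   5   8  18] [385.61111111  65.        ]
[403  66   8  16  48] [406.10416667  73.97916667]
[508  80   4  13  21] [509.52380952  85.57142857]
[398  90  16   8  89] [405.30337079  93.48314607]
[505 187   7  18  51] [508.82352941 195.17647059]
[185 257   9   7  42] [188.97619048 260.5952381 ]
[224 306  13  14 145] [229.88965517 312.13103448]
[252 314  15  17 210] [258.97142857 322.0952381 ]
[281 322  17  21 290] [288.65517241 331.73103448]
w [  57  129   61   29 1087] [ 86.80588776 142.94388224]
```

View pics/side0a.png

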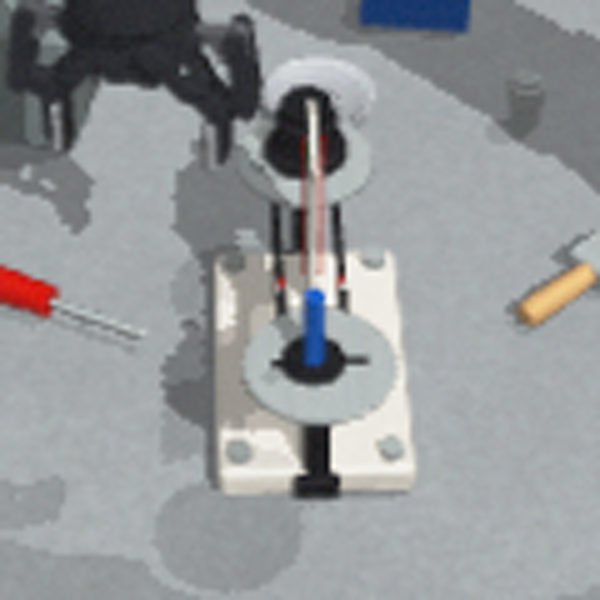

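View pics/side0b.png

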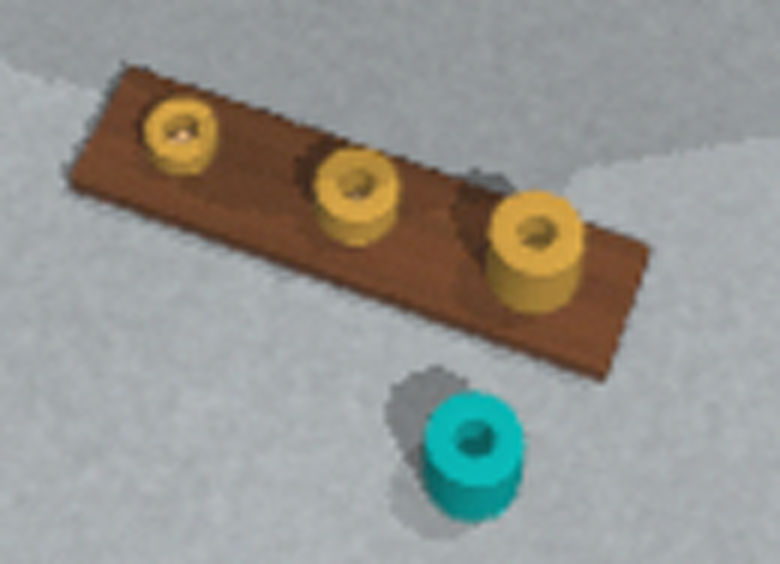

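```bash
python3 - <<'E'
from h import *
for n,u,v,z in [('w100',230.3,311.3,.030),('w200',259.5,320.7,.037),('w400',289.5,328.5,.050),('turq',200+474/6,290+437/6,.036)]:
    print(n,onz('side0',u,v,z).round(4))
for n,u,v in [('rc',200+127/6,290+65/6),('rc',200+650/6,290+248/6),('rc',200+604/6,290+378/6),('rc',200+70/6,290+183/6)]: print(n,onz('side0',u,v,.014).round(4))
print('tip tri',tri(('side0',263,218.8),('wrist0',67,149)))
print('tip side',onz('side0',263,218.8,.191),'wrist',onz('wrist0',67,149,.191))
# pan centre: ellipse centre
print('pan wrist',onz('wrist0',107.5,134,.133),'foot',onz('wrist0',110,137,.136))
print('pan side',onz('side0',200+321/5,160+367/5,.133))
print('base corners',[onz('side0',200+u/5,160+v/5,.025).round(4).tolist() for u,v in [(216,254),(395,250),(413,484),(220,490)]])
E
```

```text
w100 [0.6089 0.2741 0.03  ]
w200 [0.5205 0.2929 0.037 ]
w400 [0.4346 0.3094 0.05  ]
turq [0.4484 0.4048 0.036 ]
rc [0.6469 0.234  0.014 ]
rc [0.3826 0.2863 0.014 ]
rc [0.3963 0.3551 0.014 ]
rc [0.657  0.3037 0.014 ]
tip tri (array([0.55728845, 0.04570546, 0.18950673]), np.float64(0.000817164471500842))
tip side [0.55681757 0.04674846 0.191     ] wrist [0.55862311 0.04622517 0.191     ]
pan wrist [0.5559699  0.04875084 0.133     ] foot [0.55906495 0.04677235 0.136     ]
pan side [0.55163579 0.05061136 0.133     ]
base corners [[0.6615, -0.1457, 0.025], [0.5358, -0.1743, 0.025], [0.4915, 0.0405, 0.025], [0.6127, 0.069, 0.025]]
```

```bash
cat >> h.py <<'E'
from scipy.spatial.transform import Rotation as Rr
def R(): return Rr.from_euler('xyz',arm.get_state()['eef_rot']).as_matrix()
def to(p):
    "total units in tool axes to reach world p"
    s=arm.get_state(); return (R().T@(np.asarray(p)-s['position'])/0.025).round(3)
E
python3 - <<'E'
from h import *
print(R().round(4)); print(to([.5575,.046,.26]))
E
```

```text
[[-1.e-03  1.e+00 -1.e-04]
 [-0.e+00 -1.e-04 -1.e+00]
 [-1.e+00 -1.e-03  0.e+00]]
[-0.404 -4.689 -1.84 ]
```

Request:
{"fn": "apply_moves", "kwargs": {
  "increments": [
    [-0.3,-0.94,-0.37,0,0,0],
    [-0.1,-0.94,-0.37,0,0,0],
    [0,-0.94,-0.37,0,0,0],
    [0,-0.94,-0.37,0,0,0],
    [0,-0.93,-0.36,0,0,0],
    [0,0,0,0,0,0],
    [0,0,0,0,0,0]
  ],
  "claw": 1,
  "force": 40
}}

```text
time: 0.85
position: [0.5577, 0.0461, 0.2606]
eef_rot: [1.727, 1.57, 0.157]
wrist_force: [0.7, 0.1, 0.3]
grip_width: 0.996
```

```bash
python3 - <<'E'
from h import *
im=snap('wrist','wstem'); s=arm.get_state(); print(s['position'],s['wrist_force'],s['time'])
hw=cv2.cvtColor(im,cv2.COLOR_RGB2HSV)
m=cv2.inRange(hw,(105,120,50),(125,255,255))
n,l,st,c=cv2.connectedComponentsWithStats(m)
for i in range(1,n):
    if st[i,4]>15: print('w',st[i],c[i])
cv2.imwrite('pics/wstem2.png',cv2.resize(im[150:350,150:370],None,fx=2.7,fy=2.7,interpolation=cv2.INTER_CUBIC)[:,:,::-1])
print(proj('wstem',s['position']),proj('wstem',[.5575,.046,.191]))
E
```

```text
[0.55809093 0.04583289 0.26047133] [ 0.96943126 -0.32893193 -0.4120826 ] 0.9
w [250 183  18  38 553] [258.76672694 202.41048825]
[258.25323593 268.31327756] [257.2873796  213.81906589]
```

View pics/wstem2.png

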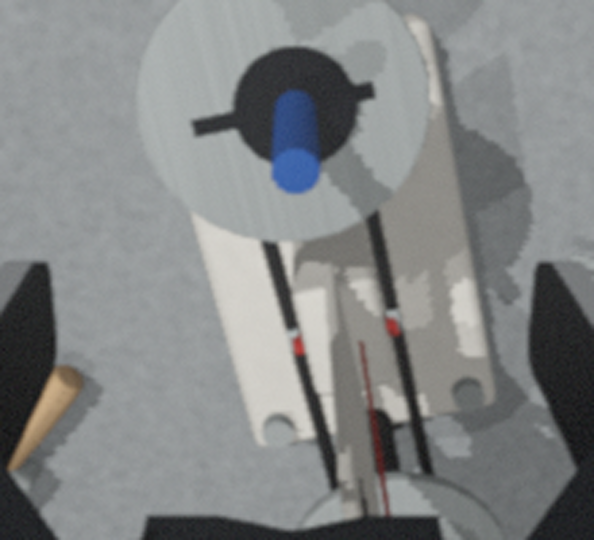

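View pics/wstem.png

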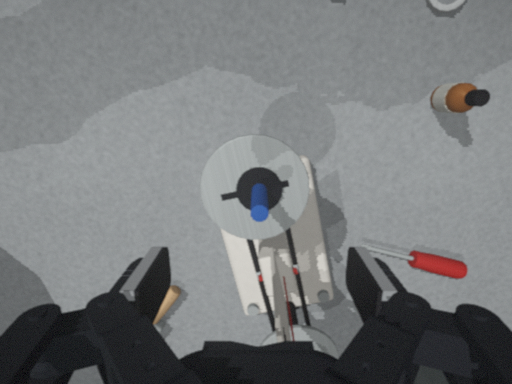

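```bash
python3 - <<'E'
from h import *
for z in (.189,.191): print(onz('wstem',259.6,213.0,z))
im,_,_=ld('wstem'); g=im[:,:,2].astype(int)-im[:,:,0]
hw=cv2.cvtColor(im,cv2.COLOR_RGB2HSV); m=cv2.inRange(hw,(105,120,130),(125,255,255))
n,l,st,c=cv2.connectedComponentsWithStats(m); i=1+st[1:,4].argmax(); print(st[i],c[i])
print('foot',onz('wstem',150+295/2.7,150+106/2.7,.136),'pan',onz('wstem',150+283/2.7,150+98/2.7,.133))
print(to([.5577,.0460,.215]))
for k in range(3): print(arm.get_state()['wrist_force'])
E
```

```text
[0.55910238 0.04582857 0.189     ]
[0.55908953 0.04660508 0.191     ]
[251 186  17  35 283] [257.98233216 209.41342756]
foot [0.55908739 0.04712334 0.136     ] pan [0.5552355  0.04890447 0.133     ]
[ 1.819 -0.016 -0.007]
[ 0.96943126 -0.32893193 -0.4120826 ]
[ 0.96943126 -0.32893193 -0.4120826 ]
[ 0.96943126 -0.32893193 -0.4120826 ]
```

Request:
{"fn": "apply_moves", "kwargs": {
  "increments": [
    [0.4,0.04,0,0,0,0],
    [0.4,0,0,0,0,0],
    [0.4,0,0,0,0,0],
    [0.4,0,0,0,0,0],
    [0.16,0,0,0,0,0],
    [0,0,0,0,0,0],
    [0,0,0,0,0,0],
    [0,0,0,0,0,0]
  ],
  "claw": -1
}}

```text
time: 1.7
position: [0.559, 0.046, 0.2168]
eef_rot: [1.843, 1.57, 0.272]
wrist_force: [0.3, 0.0, -0.1]
grip_width: 0.002
```

Request:
{"fn": "apply_moves", "kwargs": {
  "increments": [
    [0,0,0,0,0,0]
  ]
}}

```text
time: 1.8
position: [0.5589, 0.046, 0.2168]
eef_rot: [1.851, 1.57, 0.28]
wrist_force: [-0.9, -0.0, 0.4]
grip_width: 0.001
```

Request:
{"fn": "apply_moves", "kwargs": {
  "increments": [
    [0,0,0,0,0,0]
  ]
}}

```text
time: 1.9
position: [0.5588, 0.046, 0.2166]
eef_rot: [1.852, 1.57, 0.281]
wrist_force: [-0.0, 0.5, 0.0]
grip_width: -0.001
```

```bash
python3 - <<'E'
from h import *
snap('wrist','wshut');s=arm.get_state(); print(s['position'],s['wrist_force'],s['time'])
E
```

```text
[0.55880014 0.04601813 0.21655016] [ 0.23648217 -0.25086874 -0.21398312] 1.95
```

View pics/wshut.png

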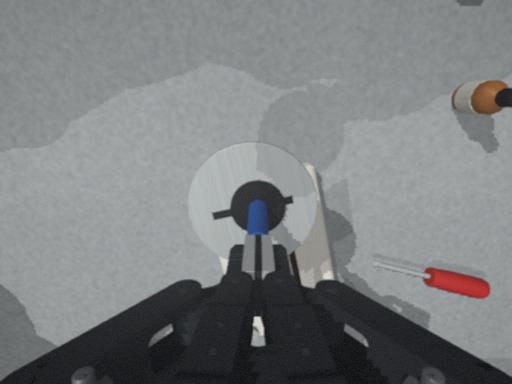

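Request:
{"fn": "apply_moves", "kwargs": {
  "increments": [
    [0.08,0,0,0,0,0],
    [0.08,0,0,0,0,0],
    [0.08,0,0,0,0,0],
    [0.04,0,0,0,0,0]
  ]
}}

```text
time: 2.35
position: [0.5587, 0.046, 0.2091]
eef_rot: [-1.639, 1.571, 3.074]
wrist_force: [0.1, 0.3, 3.0]
grip_width: 0.002
```

Request:
{"fn": "apply_moves", "kwargs": {
  "increments": [
    [0.04,0,0,0,0,0],
    [0,0,0,0,0,0]
  ]
}}

```text
time: 2.55
position: [0.5587, 0.046, 0.2082]
eef_rot: [-1.652, 1.571, 3.06]
wrist_force: [-0.5, -0.6, 2.0]
grip_width: -0.004
```

Request:
{"fn": "apply_moves", "kwargs": {
  "increments": [
    [0.04,0,0,0,0,0],
    [0,0,0,0,0,0]
  ]
}}

```text
time: 2.75
position: [0.5587, 0.046, 0.2073]
eef_rot: [-1.956, 1.571, 2.756]
wrist_force: [-0.4, 0.7, 3.5]
grip_width: 0.003
```

Request:
{"fn": "apply_moves", "kwargs": {
  "increments": [
    [0.04,0,0,0,0,0],
    [0.04,0,0,0,0,0],
    [0.04,0,0,0,0,0]
  ]
}}

```text
time: 3.05
position: [0.5587, 0.046, 0.2043]
eef_rot: [2.808, 1.571, 1.237]
wrist_force: [-2.0, -0.2, 3.5]
grip_width: 0.002
```

Request:
{"fn": "apply_moves", "kwargs": {
  "increments": [
    [0.04,0,0,0,0,0],
    [0.04,0,0,0,0,0],
    [0.04,0,0,0,0,0]
  ]
}}

```text
time: 3.35
position: [0.5587, 0.046, 0.2012]
eef_rot: [-2.339, 1.571, 2.373]
wrist_force: [-0.6, -0.6, 4.3]
grip_width: 0.001
```

Request:
{"fn": "apply_moves", "kwargs": {
  "increments": [
    [0.04,0,0,0,0,0],
    [0.04,0,0,0,0,0],
    [0.04,0,0,0,0,0],
    [0,0,0,0,0,0]
  ]
}}

```text
time: 3.75
position: [0.5587, 0.046, 0.1982]
eef_rot: [-1.826, 1.571, 2.887]
wrist_force: [0.1, 0.7, 3.8]
grip_width: 0.003
```

Request:
{"fn": "apply_moves", "kwargs": {
  "increments": [
    [0,0,0,0,0,0]
  ]
}}

```text
time: 3.85
position: [0.5587, 0.046, 0.1983]
eef_rot: [-1.937, 1.571, 2.776]
wrist_force: [-0.6, -0.8, 3.5]
grip_width: -0.001
```

Request:
{"fn": "apply_moves", "kwargs": {
  "increments": [
    [0,0,0,0,0,0]
  ]
}}

```text
time: 3.95
position: [0.5587, 0.046, 0.1983]
eef_rot: [-1.779, 1.571, 2.934]
wrist_force: [-0.8, -0.6, 4.2]
grip_width: -0.003
```

Request:
{"fn": "apply_moves", "kwargs": {
  "increments": [
    [0,0,0,0,0,0]
  ]
}}

```text
time: 4.05
position: [0.5587, 0.046, 0.1983]
eef_rot: [2.951, 1.571, 1.38]
wrist_force: [-0.5, -0.5, 3.9]
grip_width: -0.001
```

```bash
python3 - <<'E'
from h import *
F=[]
for k in range(16):
    snap('side' if k else 'scene','p%d'%k); s=arm.get_state(); F.append(s['wrist_force'])
print(s['position'],s['time']); F=np.array(F); print(F[:,2].round(2),F.mean(0),F.std(0))
im,_,_=ld('p3')
cv2.imwrite('pics/p3a.png',cv2.resize(im[160:280,200:320],None,fx=5,fy=5,interpolation=cv2.INTER_CUBIC)[:,:,::-1])
E
```

```text
[0.55871492 0.04599455 0.19828881] 4.85
[3.94 3.43 4.03 3.9  3.68 4.12 4.32 4.31 3.63 3.47 3.8  3.39 3.93 4.1
 3.78 3.59] [-0.58560375  0.20364088  3.83771106] [0.3427147  0.35761771 0.28528584]
```

View pics/p3a.png

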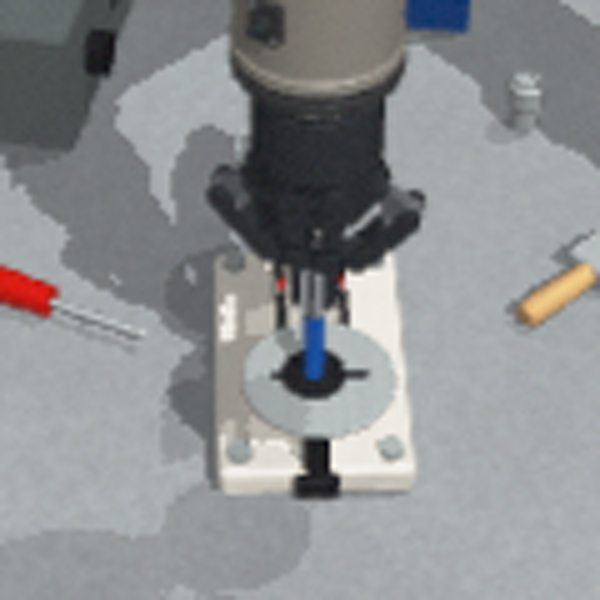

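Request:
{"fn": "apply_moves", "kwargs": {
  "increments": [
    [-0.6,0,0,0,0,0],
    [-0.8,0,0,0,0,0],
    [-0.4,-0.45,-0.96,0,0,0],
    [0,-0.45,-0.96,0,0,0],
    [0,-0.45,-0.96,0,0,0],
    [0,-0.45,-0.96,0,0,0],
    [0,-0.45,-0.96,0,0,0],
    [0.82,-0.45,-0.96,0,0,0],
    [0.82,-0.45,-0.96,0,0,0],
    [0.82,-0.45,-0.96,0,0,0],
    [0.82,-0.45,-0.96,0,0,0],
    [0.82,-0.45,-0.96,0,0,0],
    [0.82,-0.45,-0.94,0,0,0],
    [0,0,0,0,0,0],
    [0,0,0,0,0,0],
    [0,0,0,0,0,0]
  ],
  "claw": 1
}}

```text
time: 6.45
position: [0.4356, 0.3088, 0.1207]
eef_rot: [1.482, 1.57, -0.09]
wrist_force: [0.0, -0.3, -0.8]
grip_width: 1.002
```

```bash
python3 - <<'E'
from h import *
im=snap('wrist','w400'); s=arm.get_state(); print(s['position'],s['wrist_force'],s['time'])
cv2.imwrite('pics/w400b.png',cv2.resize(im[130:330,150:370],None,fx=2.7,fy=2.7,interpolation=cv2.INTER_CUBIC)[:,:,::-1])
E
```

```text
[0.43570094 0.30876075 0.1208388 ] [-0.60702736  0.15669498  0.69935854] 6.5
```

View pics/w400b.png

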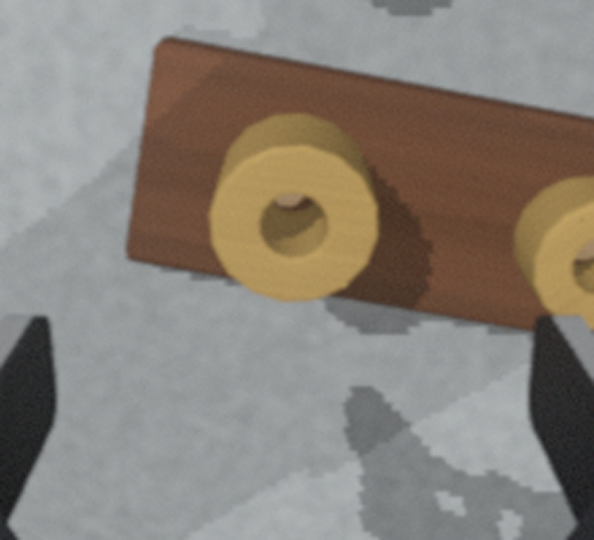

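View pics/w400.png

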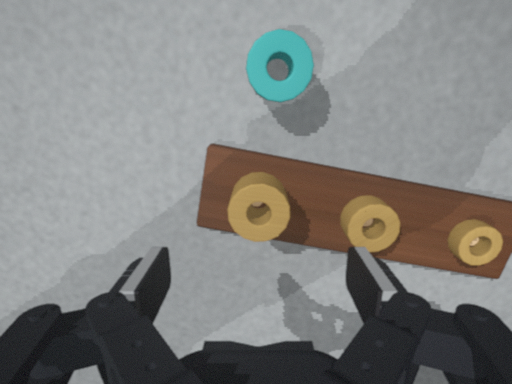

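```bash
python3 - <<'E'
from h import *
p=onz('w400',258.7,212.2,.050); print(p, 'diam', 169/2.7/302*0)
print(onz('w400',150+209/2.7,212.2,.05)-onz('w400',150+378/2.7,212.2,.05))
print('bore',onz('w400',150+294/2.7,130+223/2.7,.05))
print(to([p[0],p[1],.045]))
E
```

```text
[0.43635361 0.309508   0.05      ] diam 0.0
[-4.32405904e-02  8.25618813e-06  0.00000000e+00]
bore [0.43648431 0.30921781 0.05      ]
[ 3.034  0.024 -0.029]
```

Request:
{"fn": "apply_moves", "kwargs": {
  "increments": [
    [0.6,0.027,-0.026,0,0,0],
    [0.8,0,0,0,0,0],
    [0.8,0,0,0,0,0],
    [0.6,0,0,0,0,0],
    [0.3,0,0,0,0,0],
    [0.13,0,0,0,0,0],
    [0,0,0,0,0,0]
  ],
  "claw": 0.4
}}

```text
time: 7.2
position: [0.436, 0.31, 0.0399]
eef_rot: [2.128, 1.57, 0.557]
wrist_force: [-0.4, -0.2, 0.2]
grip_width: 0.695
```

Request:
{"fn": "apply_moves", "kwargs": {
  "increments": [
    [0,0,0,0,0,0],
    [0,0,0,0,0,0],
    [0,0,0,0,0,0],
    [0,0,0,0,0,0],
    [0,0,0,0,0,0],
    [0,0,0,0,0,0]
  ],
  "claw": -1,
  "force": 40
}}

```text
time: 7.8
position: [0.4361, 0.3103, 0.0406]
eef_rot: [2.179, 1.57, 0.608]
wrist_force: [-0.2, -1.0, 6.2]
grip_width: 0.505
```

```bash
python3 - <<'E'
from h import *
im=snap('wrist','w400g'); s=arm.get_state(); print(s['position'],s['wrist_force'],s['time'],s['grip_width'])
E
```

```text
[0.43610842 0.31034153 0.04061332] [-1.72781917 -2.16946596  6.57519962] 7.85 0.5099642419127607
```

View pics/w400g.png

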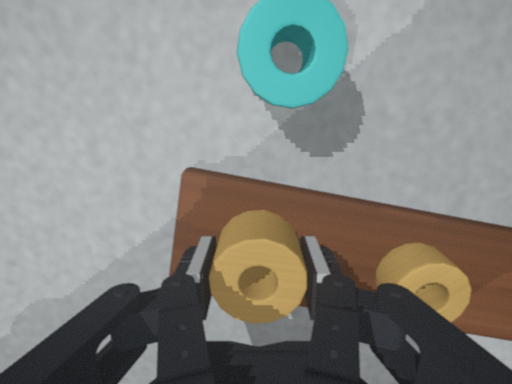

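Request:
{"fn": "apply_moves", "kwargs": {
  "increments": [
    [-0.4,0,0,0,0,0],
    [-0.9,0,0,0,0,0],
    [-0.95,0,0,0,0,0],
    [-0.95,0.45,0.96,0,0,0],
    [-0.95,0.45,0.96,0,0,0],
    [-0.95,0.45,0.96,0,0,0],
    [-0.95,0.45,0.96,0,0,0],
    [-0.95,0.45,0.96,0,0,0],
    [-0.78,0.45,0.96,0,0,0],
    [0,0.45,0.96,0,0,0],
    [0,0.45,0.96,0,0,0],
    [0,0.45,0.96,0,0,0],
    [0,0.45,0.96,0,0,0],
    [0,0.42,0.96,0,0,0],
    [0,0,0,0,0,0],
    [0,0,0,0,0,0],
    [0,0,0,0,0,0]
  ]
}}

```text
time: 9.55
position: [0.5582, 0.0469, 0.2344]
eef_rot: [-3.049, 1.57, 1.664]
wrist_force: [0.1, -0.1, -4.0]
grip_width: 0.503
```

```bash
python3 - <<'E'
from h import *
im=snap('wrist','w400h'); s=arm.get_state(); print(s['position'],s['wrist_force'],s['time'],s['grip_width'])
cv2.imwrite('pics/w400hb.png',cv2.resize(im[170:370,150:370],None,fx=2.7,fy=2.7,interpolation=cv2.INTER_CUBIC)[:,:,::-1])
im=snap('side','s400h')
cv2.imwrite('pics/s400hb.png',cv2.resize(im[130:280,180:330],None,fx=4,fy=4,interpolation=cv2.INTER_CUBIC)[:,:,::-1])
E
```

```text
[0.55825602 0.04706376 0.23437264] [-0.67821541  0.70206703 -3.89502375] 9.6 0.5015951393097806
```

View pics/w400hb.png

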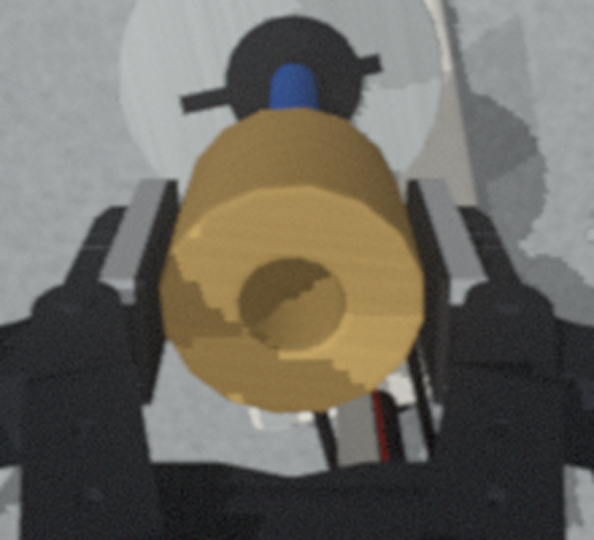

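View pics/s400hb.png

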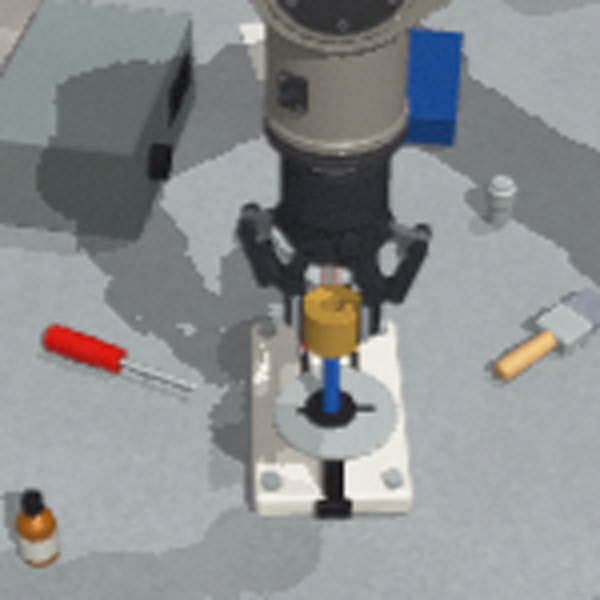

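```bash
python3 - <<'E'
from h import *
tcp=np.array([0.5582,.0470,.2344])
for zt in (.2425,.244):
  b=onz('w400h',258.3,282.4,zt); o=onz('w400h',150+293/2.7,170+298.5/2.7,zt); print(b,o,b-tcp)
l=onz('w400h',150+162/2.7,281,zt);r=onz('w400h',150+424/2.7,281,zt);print(r[0]-l[0])
# front edge bottom/top of circle
t=onz('w400h',258,170+186/2.7,zt);q=onz('w400h',258,170+411/2.7,zt);print(t,q,(t+q)/2,t-q)
E
```

```text
[0.55866787 0.04452081 0.2425    ] [0.55876308 0.04546676 0.2425    ] [ 0.00046787 -0.00247919  0.0081    ]
[0.55866477 0.04552845 0.244     ] [0.55875875 0.04646221 0.244     ] [ 0.00046477 -0.00147155  0.0096    ]
0.04255793941923369
[0.5584985  0.06655603 0.244     ] [0.55856769 0.02437018 0.244     ] [0.5585331 0.0454631 0.244    ] [-6.91998635e-05  4.21858511e-02  0.00000000e+00]
```

Request:
{"fn": "apply_moves", "kwargs": {
  "increments": [
    [0.2,0.018,-0.02,0,0,0],
    [0.2,0,0,0,0,0],
    [0.2,0,0,0,0,0],
    [0.1,0,0,0,0,0],
    [0.08,0,0,0,0,0],
    [0.08,0,0,0,0,0],
    [0,0,0,0,0,0]
  ]
}}

```text
time: 10.35
position: [0.5591, 0.0466, 0.2123]
eef_rot: [-1.425, 1.571, -2.995]
wrist_force: [0.2, -0.7, -3.9]
grip_width: 0.505
```

Request:
{"fn": "apply_moves", "kwargs": {
  "increments": [
    [0,0,0,0,0,0]
  ]
}}

```text
time: 10.45
position: [0.5592, 0.0466, 0.2126]
eef_rot: [2.157, 1.571, 0.586]
wrist_force: [-0.1, 0.3, -4.3]
grip_width: 0.502
```

Request:
{"fn": "apply_moves", "kwargs": {
  "increments": [
    [0,0,0,0,0,0]
  ]
}}

```text
time: 10.55
position: [0.5592, 0.0466, 0.2127]
eef_rot: [1.907, 1.571, 0.336]
wrist_force: [-0.3, 0.0, -4.2]
grip_width: 0.501
```

```bash
python3 - <<'E'
from h import *
F=[]
for k in range(3):
    im=snap('wrist','d400'); s=arm.get_state(); F.append(s['wrist_force'])
print(s['position'],np.array(F).round(2),s['time'],s['grip_width'])
cv2.imwrite('pics/d400b.png',cv2.resize(im[170:370,150:370],None,fx=2.7,fy=2.7,interpolation=cv2.INTER_CUBIC)[:,:,::-1])
im=snap('side','s400d')
cv2.imwrite('pics/s400db.png',cv2.resize(im[130:280,180:330],None,fx=4,fy=4,interpolation=cv2.INTER_CUBIC)[:,:,::-1])
E
```

```text
[0.55916685 0.04660922 0.21267604] [[-0.46  0.48 -3.75]
 [-0.08 -0.67 -4.4 ]
 [ 0.57 -0.37 -4.38]] 10.7 0.5030930358124821
```

View pics/d400b.png

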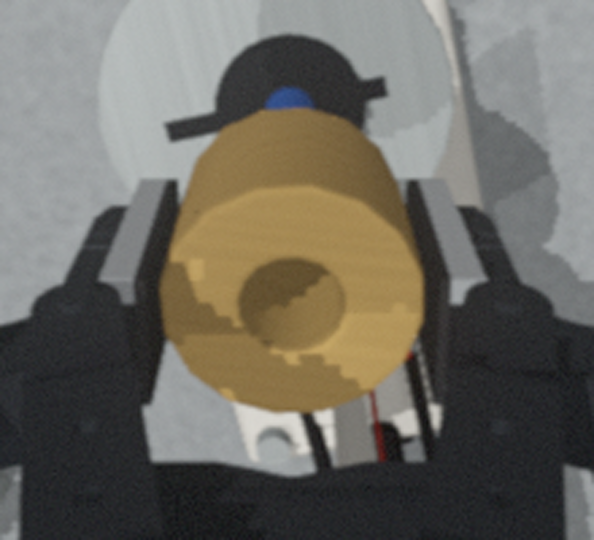

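View pics/s400db.png

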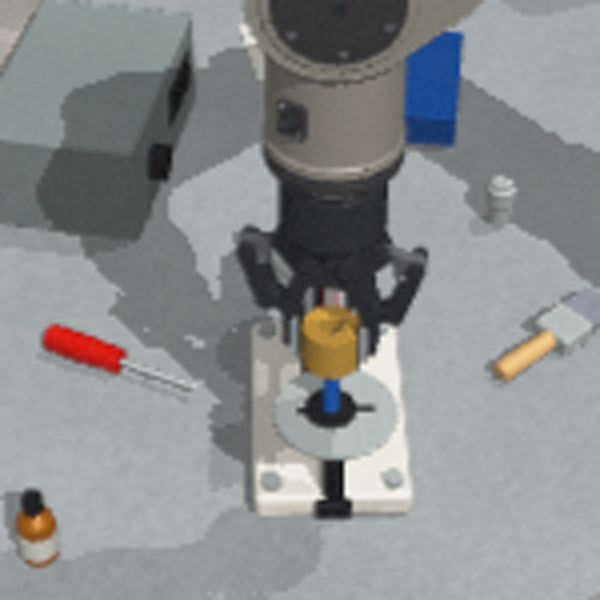

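Request:
{"fn": "apply_moves", "kwargs": {
  "increments": [
    [0.12,0,0,0,0,0],
    [0.12,0,0,0,0,0],
    [0.12,0,0,0,0,0],
    [0.12,0,0,0,0,0],
    [0.12,0,0,0,0,0],
    [0,0,0,0,0,0]
  ]
}}

```text
time: 11.35
position: [0.5588, 0.0466, 0.197]
eef_rot: [-1.425, 1.57, -2.996]
wrist_force: [-0.8, -0.0, -3.5]
grip_width: 0.504
```

Request:
{"fn": "apply_moves", "kwargs": {
  "increments": [
    [0.12,0,0,0,0,0],
    [0.12,0,0,0,0,0],
    [0.12,0,0,0,0,0],
    [0.12,0,0,0,0,0],
    [0.12,0,0,0,0,0],
    [0,0,0,0,0,0]
  ]
}}

```text
time: 11.95
position: [0.5589, 0.0466, 0.1821]
eef_rot: [-1.405, 1.57, -2.975]
wrist_force: [-0.1, 0.9, -3.5]
grip_width: 0.507
```

```bash
python3 - <<'E'
from h import *
F=[]
for k in range(2):
    im=snap('side','s400e'); s=arm.get_state(); F.append(s['wrist_force'])
print(s['position'],np.array(F).round(2),s['time'],s['grip_width'])
cv2.imwrite('pics/s400eb.png',cv2.resize(im[130:280,180:330],None,fx=4,fy=4,interpolation=cv2.INTER_CUBIC)[:,:,::-1])
E
```

```text
[0.5590892  0.04665477 0.18251872] [[-0.15  0.11 -4.15]
 [-0.31 -0.64 -3.98]] 12.05 0.5010106294107401
```

View pics/s400eb.png

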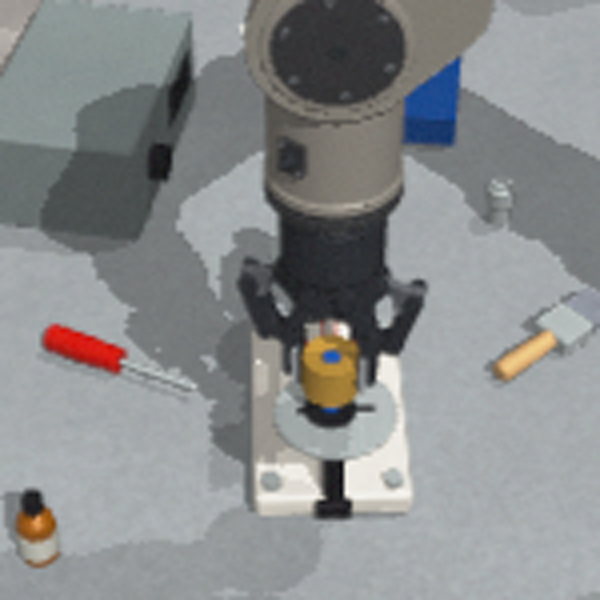

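Request:
{"fn": "apply_moves", "kwargs": {
  "increments": [
    [0.16,0,0,0,0,0],
    [0.16,0,0,0,0,0],
    [0.16,0,0,0,0,0],
    [0.12,0,0,0,0,0],
    [0.12,0,0,0,0,0]
  ]
}}

```text
time: 12.55
position: [0.559, 0.0466, 0.1642]
eef_rot: [-1.491, 1.571, -3.062]
wrist_force: [0.1, 0.1, -3.7]
grip_width: 0.503
```

Request:
{"fn": "apply_moves", "kwargs": {
  "increments": [
    [0.08,0,0,0,0,0],
    [0.08,0,0,0,0,0],
    [0.08,0,0,0,0,0],
    [0,0,0,0,0,0]
  ]
}}

```text
time: 12.95
position: [0.5591, 0.0466, 0.1584]
eef_rot: [-1.429, 1.571, -3.0]
wrist_force: [-1.6, 0.1, -0.5]
grip_width: 0.499
```

Request:
{"fn": "apply_moves", "kwargs": {
  "increments": [
    [0.06,0,0,0,0,0],
    [0.06,0,0,0,0,0],
    [0,0,0,0,0,0]
  ]
}}

```text
time: 13.25
position: [0.5592, 0.0467, 0.1555]
eef_rot: [1.906, 1.571, 0.335]
wrist_force: [0.1, -1.1, -1.6]
grip_width: 0.504
```

```bash
python3 - <<'E'
from h import *
F=[]
for k in range(3):
    im=snap('side','s400f'); s=arm.get_state(); F.append(s['wrist_force'])
print(s['position'],np.array(F).round(2),s['time'],s['grip_width'])
cv2.imwrite('pics/s400fb.png',cv2.resize(im[130:280,180:330],None,fx=4,fy=4,interpolation=cv2.INTER_CUBIC)[:,:,::-1])
E
```

```text
[0.55915565 0.04664564 0.15560866] [[ 0.27  0.27 -1.06]
 [-1.72 -0.25 -1.72]
 [-0.63 -0.23 -1.43]] 13.4 0.4990386453962676
```

View pics/s400fb.png

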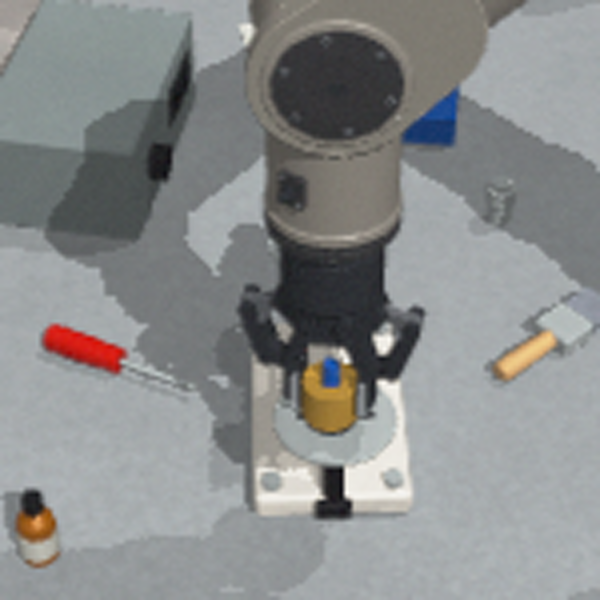

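Request:
{"fn": "apply_moves", "kwargs": {
  "increments": [
    [0.06,0,0,0,0,0],
    [0.06,0,0,0,0,0],
    [0.04,0,0,0,0,0],
    [0,0,0,0,0,0],
    [0,0,0,0,0,0]
  ]
}}

```text
time: 13.9
position: [0.5592, 0.0466, 0.1516]
eef_rot: [2.142, 1.571, 0.571]
wrist_force: [-0.1, -0.5, -0.3]
grip_width: 0.505
```

Request:
{"fn": "apply_moves", "kwargs": {
  "increments": [
    [0,0,0,0,0,0],
    [0,0,0,0,0,0],
    [0,0,0,0,0,0],
    [0,0,0,0,0,0]
  ],
  "claw": 0.4
}}

```text
time: 14.3
position: [0.5591, 0.0466, 0.1516]
eef_rot: [2.664, 1.571, 1.094]
wrist_force: [0.0, 0.9, 1.1]
grip_width: 0.703
```

```bash
python3 - <<'E'
from h import *
im=snap('side','s400r'); s=arm.get_state()
print(s['position'],s['wrist_force'],s['time'],s['grip_width'])
cv2.imwrite('pics/s400rb.png',cv2.resize(im[130:280,180:330],None,fx=4,fy=4,interpolation=cv2.INTER_CUBIC)[:,:,::-1])
im=snap('scene','c400r')
cv2.imwrite('pics/c400rb.png',cv2.resize(im[130:280,210:360],None,fx=4,fy=4,interpolation=cv2.INTER_CUBIC)[:,:,::-1])
E
```

```text
[0.55911025 0.04667112 0.1515993 ] [-0.2284562  -0.78985582 -0.70713602] 14.35 0.701355795644335
```

View pics/s400rb.png

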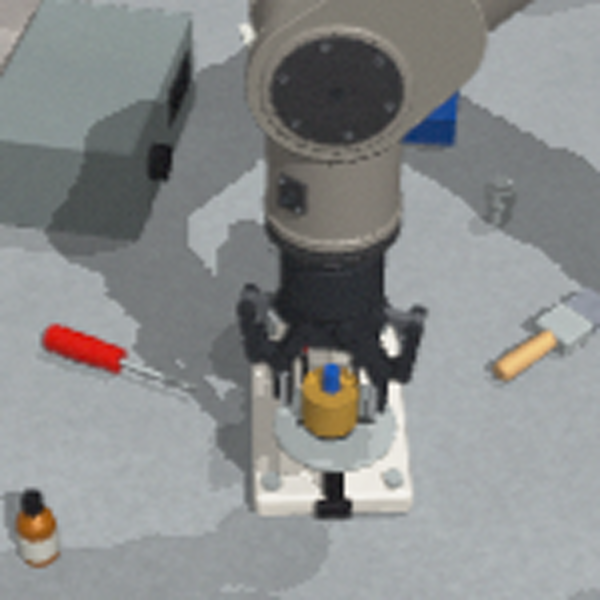

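View pics/c400rb.png

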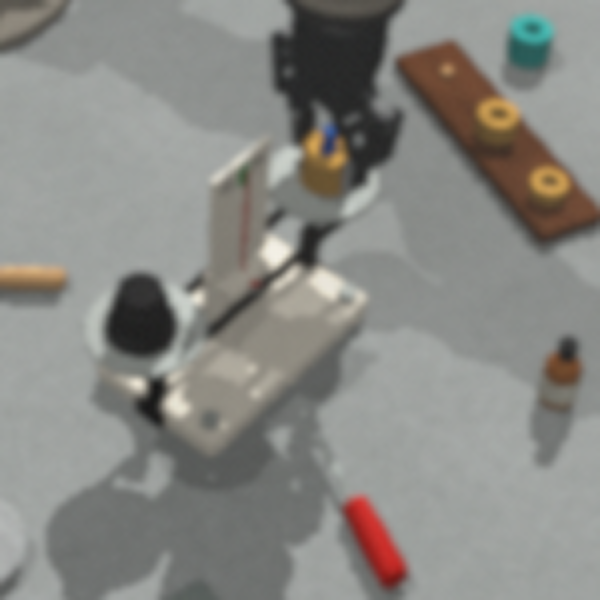

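Request:
{"fn": "apply_moves", "kwargs": {
  "increments": [
    [-0.3,0,0,0,0,0],
    [-0.6,0,0,0,0,0],
    [-0.9,0,0,0,0,0],
    [-0.9,0,0,0,0,0],
    [-0.9,0,-0.5,0,0,0],
    [-0.9,0,-0.9,0,0,0],
    [0,0,-0.9,0,0,0],
    [0,0,-0.9,0,0,0],
    [0,0,-0.5,0,0,0],
    [0,0,0,0,0,0],
    [0,0,0,0,0,0],
    [0,0,0,0,0,0]
  ]
}}

```text
time: 15.6
position: [0.5592, 0.1378, 0.264]
eef_rot: [-0.336, 1.57, -1.908]
wrist_force: [-1.5, -0.5, 0.1]
grip_width: 0.696
```

```bash
python3 - <<'E'
from h import *
s=arm.get_state();print(s['position'],s['wrist_force'],s['time'])
im=snap('side','s1')
cv2.imwrite('pics/s1b.png',cv2.resize(im[160:260,215:315],None,fx=6,fy=6,interpolation=cv2.INTER_CUBIC)[:,:,::-1])
im=snap('scene','c1')
cv2.imwrite('pics/c1b.png',cv2.resize(im[155:245,225:315],None,fx=6.6,fy=6.6,interpolation=cv2.INTER_CUBIC)[:,:,::-1])
im=snap('wrist','k1')
E
```

```text
[0.55921392 0.13779219 0.26402757] [-1.52363564 -0.54198764  0.08493929] 15.6
```

View pics/s1b.png

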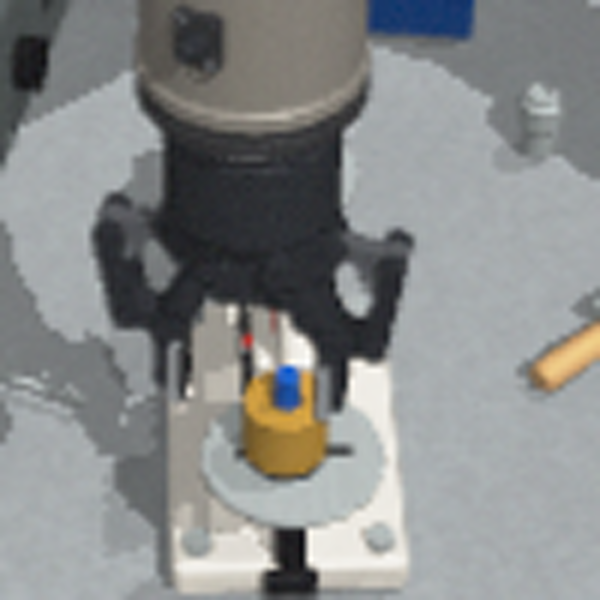

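View pics/c1b.png

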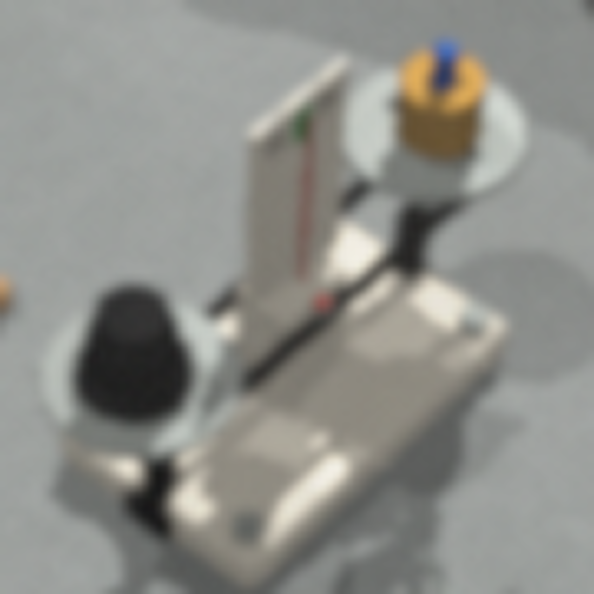

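View pics/k1.png

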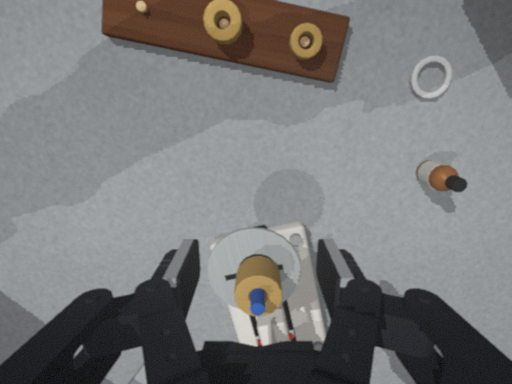

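```bash
python3 - <<'E'
from h import *
for z in (.191,.185,.179,.173,.167): print(z,proj('s1',[.5575,.0463,z]),proj('c1',[.5575,.0463,z]))
# more exact tip measure: blue mask topmost in s0 & s1 & scene
for f in ('side0','s1','scene0','c1'):
    im,_,_=ld(f); hsv=cv2.cvtColor(im,cv2.COLOR_RGB2HSV)
    u0,v0=[int(x) for x in proj(f,[.5575,.0463,.185])]
    m=np.zeros(im.shape[:2],np.uint8); m[v0-18:v0+18,u0-8:u0+9]=cv2.inRange(hsv,(105,120,60),(125,255,255))[v0-18:v0+18,u0-8:u0+9]
    ys,xs=np.where(m); print(f,xs.min(),xs.max(),ys.min(),ys.max(),len(xs))
    for v in range(ys.min()-2,ys.min()+4): print(v,(im[v,u0-4:u0+5,2].astype(int)-im[v,u0-4:u0+5,0]))
E
```

```text
0.191 [262.80093662 218.665221  ] [292.30311416 158.48760237]
0.185 [262.7756644  220.09629752] [292.18161016 159.85572627]
0.179 [262.75055142 221.51835691] [292.06086185 161.21534112]
0.173 [262.72559618 222.93148414] [291.9408622  162.56652606]
0.167 [262.70079719 224.3357631 ] [291.82160429 163.90935926]
side0 260 265 218 233 67
216 [-11 -12 -13 -11 -13  -9  -8  -8  -9]
217 [-13 -12  -9   6  31  25  -5  -8  -9]
218 [-10 -13  15 130 170 171  82  -4  -8]
219 [-11 -11  14 123 166 172 154  -2  -7]
220 [ -8  -6   8  91 149 157  96  -1  -3]
221 [-14 -13  19  73 128 130  96   4 -10]
s1 261 264 221 227 25
219 [-11 -10 -13 -12 -15 -10  -8  -6  -7]
220 [ -9  -7 -15  -3  -5  -2  -2  -2  -2]
221 [-16 -21 -32  81 161 174  53 -13 -24]
222 [ -50  -81  -41  122  168  175  105  -90 -111]
223 [-110  -97  -27  107  159  173   94  -97 -139]
224 [-138 -105  -27   72  121  131   74 -104 -142]
scene0 291 293 159 171 12
157 [ 1  1  7 18 28 24  9  1  0]
158 [ 1  2 17 44 63 52 21  3 -1]
159 [ 1  5 23 62 85 64 25  2 -1]
160 [ 1  5 21 56 73 51 19  2 -2]
161 [ 0  3 15 38 49 29  9  0 -2]
162 [-1  2 13 31 40 22  6 -1 -1]
c1 292 292 162 164 3
160 [ 1  1  7 17 24 19  9  3  1]
161 [-5 -4 15 47 65 54 27  5  0]
162 [-33 -34   2  62  98  80  31  -5 -10]
163 [-81 -83 -37  41  91  65  -1 -44 -41]
164 [-117 -113  -64   12   59   22  -49  -93  -87]
165 [-130 -114  -62    8   42   -4  -73 -115 -119]
```

Request:
{"fn": "apply_moves", "kwargs": {
  "increments": [
    [-0.6,0.9,0,0,0,0],
    [-0.5,0.9,0.9,0,0,0],
    [0,0.9,0.9,0,0,0],
    [0,0.9,0.9,0,0,0],
    [0,0.8,0.9,0,0,0],
    [0,0.6,0.9,0,0,0],
    [0,0.6,0.9,0,0,0],
    [0,0,0.9,0,0,0],
    [0,0,0.8,0,0,0],
    [0,0,0.8,0,0,0],
    [0,0,0,0.023,0,0],
    [0,0,0,0.023,0,0],
    [0,0,0,0.023,0,0],
    [0,0,0,0.023,0,0],
    [0,0,0,0.023,0,0],
    [0,0,0,0.023,0,0],
    [0,0,0,0.023,0,0],
    [0,0,0,0.023,0,0],
    [0,0,0,0.023,0,0],
    [0,0,0,0.023,0,0]
  ]
}}

```text
time: 17.75
position: [0.6989, -0.0589, 0.2915]
eef_rot: [0.077, 1.571, -2.945]
wrist_force: [-0.0, 0.3, 0.8]
grip_width: 0.699
```

Request:
{"fn": "apply_moves", "kwargs": {
  "increments": [
    [0,0,0,0,0,0],
    [0,0,0,0,0,0]
  ]
}}

```text
time: 17.95
position: [0.699, -0.0585, 0.2914]
eef_rot: [0.438, 1.571, -2.574]
wrist_force: [-0.0, 0.1, -0.1]
grip_width: 0.699
```

```bash
python3 - <<'E'
from h import *
im=snap('wrist','dial'); s=arm.get_state();print(s['position'],s['time'])
E
```

```text
[ 0.69902454 -0.05851213  0.29148369] 18.0
```

View pics/dial.png

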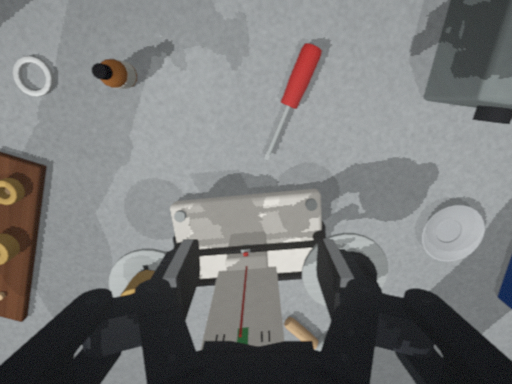

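Request:
{"fn": "apply_moves", "kwargs": {
  "increments": [
    [-0.4,0,0.9,0,0,0],
    [-0.4,0,0.9,0,0,0],
    [0,0,0,0,0,0],
    [0,0,0,0,0,0],
    [0,0,0,0,0,0]
  ]
}}

```text
time: 18.5
position: [0.6548, -0.0638, 0.3112]
eef_rot: [-0.745, 1.571, 2.524]
wrist_force: [0.0, 0.0, -0.2]
grip_width: 0.703
```

```bash
python3 - <<'E'
from h import *
im=snap('wrist','dial2'); s=arm.get_state();print(s['position'],s['time'])
cv2.imwrite('pics/dial2b.png',cv2.resize(im[220:384,170:330],None,fx=3.65,fy=3.65,interpolation=cv2.INTER_CUBIC)[:,:,::-1])
E
```

```text
[ 0.65482484 -0.06373225  0.31102769] 18.55
```

View pics/dial2b.png

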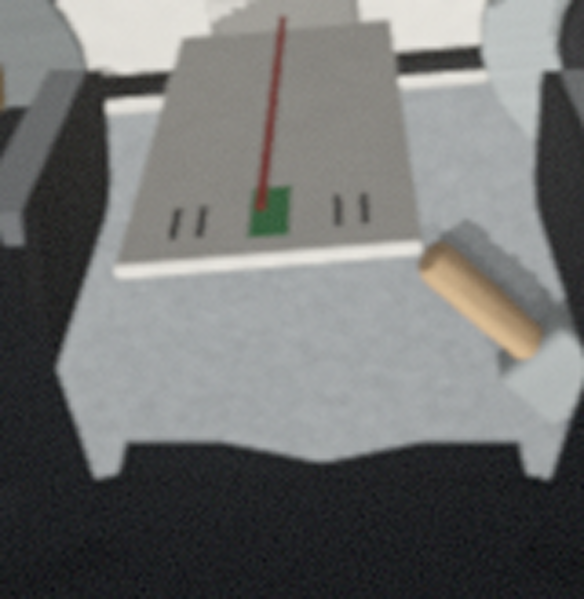

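```bash
python3 - <<'E'
from h import *
snap('side','end'); snap('scene','end2'); print(arm.get_state()['wrist_force']); print(arm.hand_in())
im,_,_=ld('end'); cv2.imwrite('pics/endb.png',cv2.resize(im[160:260,215:315],None,fx=6,fy=6,interpolation=cv2.INTER_CUBIC)[:,:,::-1])
E
```

```text
[-0.10255201  0.44483569 -0.61182689]
the job is handed in; nothing more can be done
None
```

View pics/endb.png

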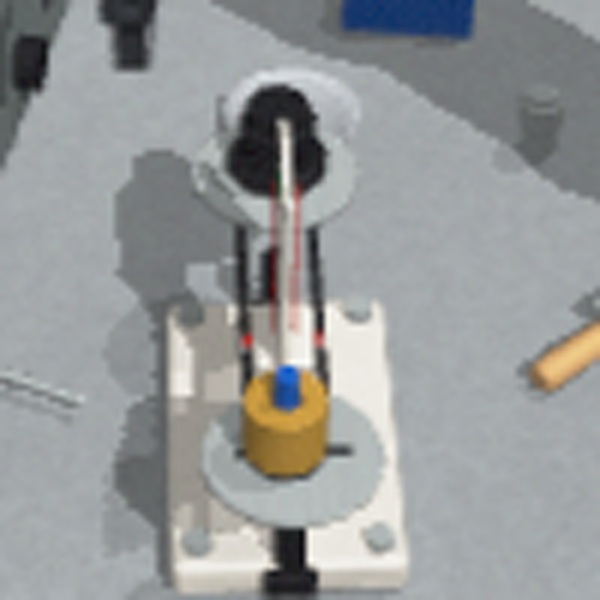

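The balance is level with the 400 g weight alone, and I handed the job in at about 18.6 s of the 72 s. Pressing on the stem took about 3.8 N near level, which puts the housing at about 390 g. I threaded the 400 g weight over the stem, seated it on the foot and released it. The 100 g and 200 g weights stayed on the board.

**Last checks:**
- **Pointer:** in the wrist picture the red pointer sits inside the green band, slightly toward the weight side, at about −0.02 rad.
- **Stem height:** the drop of the stem tip in two cameras gives about −0.01 rad, also inside the ±0.045 rad limit. The checks agree only to within about 0.01 rad.
- **Force while lowering:** one noisy reading during seating suggested a lighter housing, about 330–340 g. That would be about −0.04 rad with 400 g on, close to the limit, but the two checks made after release do not show it.
- **Touch and disturbance:** the housing stands upright on its pan, and the gripper was clear of everything when I handed in. I saw no sign of contact with the other things on the bench, but I did not measure their positions again. Balance loads stayed around 4 N by the wrist readings.

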